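# Clamp a wafer carrier in the screw press: to contact plus a quarter turn

### The job

Push the press's sliding stage, with the wafer carrier on it, fully home under the press foot. Then wind the crank clockwise (seen from above) until you feel the foot come down on the carrier, add a quarter turn more and no further, and let go with the carrier left clamped; leave the things around the press alone.

Things in the scene. Friction and masses are not known exactly. Their poses are not given: they have to be found in the camera images.
- press: Bench screw press of painted grey steel, bolted down: base 215 x 130 x 20 mm, a column at its back and a head whose top is 166 mm up. Origin on the bench under the spindle axis; x points from the open front to the column (the way the stage is pushed), z up.
- stage_knob (a point): Centre of the upright black knob at the front of the sliding stage: 16 mm thick, its free length 34 to 74 mm above the bench, centre 54 mm up. To be gripped from above or pushed. It lies on the press's x axis, 175 mm in front of the spindle axis when the stage is out, 95 mm when home.
- stage (a joint): Travel of the sliding stage along the press's x axis: 0 m pulled out (start), 0.080 m fully home against a hard stop. It drags with about 2 N.
- carrier_centre (a point): Centre of the pale round wafer carrier, 70 mm across and 14 mm thick, lying loose on the stage between four low pins with 2 mm play, its underside 28 mm above the bench.
- home_mark (a point): Point on the press's spindle axis 28 mm above the bench: where the underside of the carrier comes to lie when the stage is home.
- spindle: Upright steel screw with the crank on top and the round foot (44 mm) below. Origin on the axis at crank-arm height, 232 mm above the bench when wound right up. A steep thread: 30 mm down per turn clockwise from above. How far the foot stands out below differs each time by up to 16 mm and is not measured, so contact has to be felt: after 0.7 to 1.7 turns.
- crank_grip (a point): Centre of the upright black grip of the crank, which spins freely on its pin: 21 mm thick, 46 mm tall, 55 mm from the spindle axis, about 33 mm above the spindle's origin; sinks with it. At the start it is on the column's side of the axis, or beside it. At the grip, turning takes about 2 N free, 4 to 5 N once the foot meets the carrier, 8 N a quarter turn on (springs in the foot).
- beaker: Small plastic beaker, 53 mm wide, 65 mm tall, a bystander; origin at the centre of its underside.
- tape: Tape roll lying flat, 80 x 90 x 12 mm, a bystander; origin at the centre of its underside.
- sample_box: Small sample box, 48 x 58 x 52 mm, a bystander; origin at the centre of its underside.
Not all that is in view belongs to the job. There is more than one size of the part that bears carrier_centre; the job needs the middle-sized.

How it is judged:
On the way, in this order (a step that is already met when the one before it is completed fails the run):
1. the stage is pushed fully home, with the foot still clear of the carrier (value of joint stage above 0.077 m and contact force between spindle and carrier below 2 N), for 0.2 s.
2. the foot is wound down into contact with the carrier (contact force between spindle and carrier above 15 N), for 0.05 s.
3. the crank has gone on by about a quarter turn (at least 60 degrees past contact), so that the foot presses with more than 55 N (contact force between spindle and carrier above 55 N), for 0.1 s.
At the end, for the whole second after the job is handed in: The stage is fully home (within 3 mm), the carrier is under the foot within 8 mm of the spindle axis and still clamped (foot pressing with more than 5 N) (value of joint stage above 0.077 m and contact force between spindle and carrier above 5 N and horizontal distance between carrier_centre and home_mark below 0.008 m); the robot touches nothing.
It fails at once if the press is overwound: more than about 120 degrees past contact, the foot pressing with more than 82 N (contact force between spindle and carrier above 82 N).
It fails at once if a bystander (beaker, tape roll or sample box) is moved more than 2 cm (distance of any of beaker, tape, sample_box from where it was at the start of the episode above 0.02 m).
It also fails if it takes over 72 s, if anything falls off the work surface, if the arm or the gripper's body presses on something with over 40 N, if the wrist force passes 120 N, or if a joint passes its speed limit or range.

### The arm

A 6-joint arm with a two-finger parallel gripper is mounted at the origin on a cart in front of the work surface, level with it; the furniture and walls round the work are solid. World frame = base frame: x ahead of the robot, y to its left, z up, the work surface at z = 0. Lengths are in m, angles in rad, forces in N, time in s.
With the tool pointing down it reaches from about 0.4 to 0.825 m from the base axis. Payload 7 kg.
Tool frame: the origin (TCP) lies on the centre line of the jaws, within the pads' length; the fingertips stand 25 mm ahead of it and the grasp point (between the pads) lies 6 mm ahead of it; z points along the fingers, y is the line along which they close (so a half turn about z gives the same grasp; the last joint's range is limited). The gripper opens to 88 mm and grips with 3 to 60 N. Pads are 19 mm wide; open, the fingers measure 130 mm over their backs; the gripper's body (78 mm by 193 mm) begins 47 mm behind the grasp point.
Start: joints at [-1.059, 0.359, 0.012, 0, -1.224, -0.288], TCP at [0.15, -0.658, 0.252] pointing down, gripper open.
Joint ranges: [-3.07, 3.07], [-1.43, 2.12], [-1.02, 1.25], [-3.03, 1.67], [-3.05, -0], [-3.03, 3.03]. Speed limits (rad/s): [2.39, 2.39, 3.01, 3.14, 3.14, 3.14].

### API

Orientations are given as a unit quaternion [w, x, y, z].
In Python, from rig import r gives the robot as it stands. The module is installed in compiled form; this text tells all that it offers.
- The arm moves only by the shell command python3 -m inch 'ROWS' [FORCE]. ROWS is JSON, a list of rows, each an object with "delta_pos": the shift along the tool's x, y, z normalised to -1 to 1, where 1 is 0.1 m, a list of three; "twist": the turn, a rotation vector about the tool's x, y, z normalised to -1 to 1, where 1 is 180 degrees, a list of three; "fingers": the opening, from 0 (shut) to 1 (fully open). In form: [{"delta_pos": [x, y, z], "twist": [ax, ay, az], "fingers": fingers}, ...]. A call has 1 to 5 rows; each row is the pose to reach, as a shift and turn from the pose commanded when the call began, along the tool's axes at that moment, turning the shorter way round; what a row does not reach only later rows make up. A row lasts 1/12 s, in which the tool goes at most 41.7 mm and 7.16 degrees, less where a joint would pass 70% of its speed; a pose out of reach is approached as far as the arm can. A call with a number of a shift or a turn outside -1 to 1 is refused whole. A call with a gripper value outside its range is refused whole. The fingers move at their own pace and stop on an object; FORCE is the grip in N (left out, the last holds). Time passes only in rows, so rows that repeat a pose let the fingers close. It gives the time, the measured TCP pose, the force, the opening and the grip force at its end, in the units of the state.
- r.read_state(): the state, without advancing time (a new reading comes with each control period).
- r.grab_frame(name): name is "scene" or "top" or "wrist"; returns the picture (480x640x3 uint8, red, green, blue); there is no depth.
- r.get_calibration(name): a dict with "camera_matrix" (3x3 intrinsics, pixels), "extrinsics" (4x4, takes a point from world to camera coordinates). Camera axes: x right, y down, z forward; pixel columns grow to the right and rows downward; lengths in m; the calibration is good to about 2 mm. A picture is of the moment at which its call begins: read the wrist's pose just before it. get_calibration takes no time and is no camera call; for the wrist camera it gives the pose at the moment of the call.
- r.job_done(): hands the job in; it is judged then, once.
Trained networks look in the newest picture that a camera, given by its name, has taken for a name from the list of things; names that differ only in an ending like _2 or _b are one class to them, and where a whole thing is asked for, a point or a joint stands for the part that bears it (a point fixed in the world has none). Each returns a list of dicts, best first, with "score" (0 to 1); they miss things now and then, are a little off and sometimes report something else, mostly with a low value. They report only what shows in the picture. A call takes as long as a camera call. They do not tell look-alikes from the thing itself.
- r.spot_in(name, camera): "centre" ([column, row] in pixels, amid what is visible of it).
- r.spot_point(name, camera): "centre" ([column, row] in pixels: a listed point, or the origin of a listed thing).
The state is a dict: "t": time; "qpos": joint angles; "qvel": joint speeds; "joint_torque": joint torques, N m; "position": TCP position; "orientation": TCP orientation; "force": force on the tool from outside, world axes, zero at the start; "moment": the same for the moment, N m; "grip_width": finger opening in m; "finger_force": force on a finger pad.
Only numpy, scipy, OpenCV 4.12 (cv2) and the standard library are available. Lean on these libraries where they do the work, as an engineer would, in place of code of your own. Each camera call takes 0.05 s, during which the arm holds its last target. There are 200 camera calls.

## Working session

There is one attempt and no reset: what is moved stays moved. The work goes in short steps, Python scripts to look and compute and a shell command to move; the robot and the scene stay as the last step left them, time stands still between calls to the robot, and variables do not carry over. Pictures are saved under pics/ and viewed, at most 10 in all, crops included, and the job is handed in when it is done.

```bash
mkdir -p pics; cat > h.py <<'E'
from rig import r
import numpy as np, cv2
from scipy.spatial.transform import Rotation as R
def snap(c,n):
    f=r.grab_frame(c); cv2.imwrite(f'pics/{n}.png',f[:,:,::-1]); return f
def ray(c,px):
    k=r.get_calibration(c);K=np.array(k['camera_matrix']);E=np.array(k['extrinsics'])
    d=E[:3,:3].T@np.linalg.inv(K)@[px[0],px[1],1]; o=-E[:3,:3].T@E[:3,3]; return o,d
def atz(c,px,z):
    o,d=ray(c,px); return o+d*(z-o[2])/d[2]
def proj(c,p):
    k=r.get_calibration(c);K=np.array(k['camera_matrix']);E=np.array(k['extrinsics'])
    q=K@(E[:3,:3]@np.array(p)+E[:3,3]); return q[:2]/q[2]
E
python3 - <<'E'
from h import *
a=snap('scene','s0');b=snap('top','t0')
for n,z in [('press',0),('stage_knob',.054),('carrier_centre',.035),('home_mark',.028),('spindle',.232),('crank_grip',.265),('beaker',0),('tape',0),('sample_box',0)]:
  for c in('scene','top'):
    for d in r.spot_point(n,c)[:4]: print(n,c,np.round(d['centre']),round(d['score'],2),atz(c,d['centre'],z).round(3))
s=r.read_state();print(s['t'],s['position'],R.from_quat(np.roll(s['orientation'],-1)).as_matrix().round(3))
E
```

```text
press scene [311. 265.] 0.88 [0.553 0.271 0.   ]
press top [326. 237.] 0.88 [0.544 0.266 0.   ]
stage_knob scene [261. 300.] 0.98 [0.473 0.43  0.054]
stage_knob top [262. 256.] 0.98 [0.485 0.428 0.054]
stage_knob top [296. 240.] 0.26 [0.525 0.341 0.054]
carrier_centre scene [290. 273.] 0.97 [0.529 0.337 0.035]
carrier_centre scene [276. 373.] 0.89 [0.304 0.462 0.035]
carrier_centre scene [416. 245.] 0.76 [0.473 0.019 0.035]
carrier_centre scene [329. 184.] 0.7 [0.766 0.12  0.035]
carrier_centre top [298. 243.] 0.93 [0.522 0.339 0.035]
carrier_centre top [422. 258.] 0.78 [0.49  0.02  0.035]
carrier_centre top [251. 319.] 0.64 [0.327 0.451 0.035]
home_mark scene [312. 256.] 0.78 [0.556 0.266 0.028]
home_mark top [325. 231.] 0.79 [0.554 0.269 0.028]
spindle scene [313. 203.] 0.73 [0.54  0.265 0.232]
spindle top [328. 218.] 0.74 [0.554 0.267 0.232]
crank_grip scene [333. 187.] 0.48 [0.536 0.221 0.265]
crank_grip top [352. 219.] 0.6 [0.547 0.215 0.265]
beaker scene [232. 249.] 0.71 [0.687 0.436 0.   ]
beaker top [261. 182.] 0.95 [0.687 0.442 0.   ]
tape scene [224. 349.] 0.72 [0.424 0.542 0.   ]
tape top [215. 277.] 0.95 [0.432 0.551 0.   ]
sample_box scene [208. 289.] 0.68 [0.595 0.527 0.   ]
sample_box top [228. 218.] 0.89 [0.59  0.525 0.   ]
1.0 [ 0.14979629 -0.65812037  0.25154299] [[-0.975 -0.222  0.   ]
 [-0.222  0.975  0.   ]
 [-0.     0.    -1.   ]]
```

View pics/s0.png

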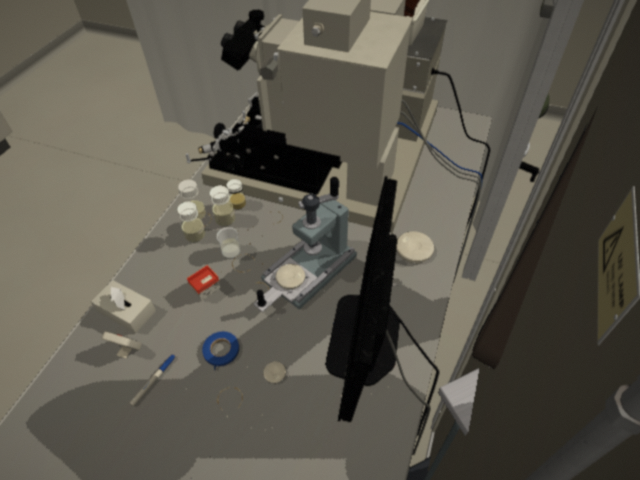

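View pics/t0.png

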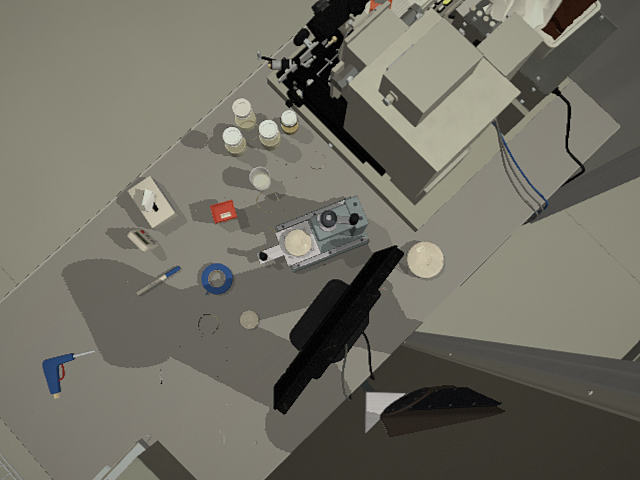

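Three round carriers show: the one on the stage at top (298,243), a larger one at (425,259) and a smaller one at (250,319). The stage one is mid-sized and sits between the pins, so it should be the one meant. I'll confirm it in a crop. The monitor stands between the arm and the press, so I need its height as well.

```bash
python3 - <<'E'
from h import *
def tri(a,b):
    o1,d1=ray('scene',a);o2,d2=ray('top',b)
    A=np.c_[d1,-d2];x=np.linalg.lstsq(A,o2-o1,rcond=None)[0]
    p,q=o1+d1*x[0],o2+d2*x[1];return ((p+q)/2).round(3),np.linalg.norm(p-q).round(3)
print('mon',tri((390,182),(399,248)),tri((345,418),(278,408)))
print('hub',tri((311,200),(328,218)),'grip',tri((334,187),(353,219)))
print('instr box',tri((366,15),(443,12)), 'instr front corner',tri((375,165),(418,228)),tri((282,50),(345,92)))
for p in [(0,0,0),(0,0,.4),(.15,-.658,.25),(.4,0,0),(.6,0,0)]:print(p,proj('top',p),proj('scene',p))
for n,a in [('stage',(298,243)),('big',(425,259)),('small',(250,319))]: print(n,atz('top',a,.035))
f=cv2.imread('pics/t0.png')[170:340,190:450]; g=cv2.imread('pics/s0.png')[160:310,240:440]
f=cv2.resize(f,(400,262),interpolation=3); f=cv2.resize(cv2.imread('pics/t0.png')[180:330,240:450],(800,571),interpolation=cv2.INTER_CUBIC)
cv2.imwrite('pics/c0.png',f)
cv2.imwrite('pics/c1.png',cv2.resize(g,(800,600),interpolation=cv2.INTER_CUBIC))
E
```

```text
mon (array([0.484, 0.114, 0.279]), np.float64(0.001)) (array([0.128, 0.381, 0.122]), np.float64(0.021))
hub (array([0.554, 0.265, 0.228]), np.float64(0.002)) grip (array([0.55 , 0.211, 0.248]), np.float64(0.001))
instr box (array([0.9  , 0.013, 0.44 ]), np.float64(0.101)) instr front corner (array([0.539, 0.093, 0.276]), np.float64(0.044)) (array([0.748, 0.24 , 0.473]), np.float64(0.01))
(0, 0, 0) [428.05382622 454.50646808] [547.72432299 417.67842757]
(0, 0, 0.4) [471.67260844 507.02259193] [646.60677556 311.42564048]
(0.15, -0.658, 0.25) [765.22294715 415.75914737] [780.8828125  181.17655162]
(0.4, 0, 0) [427.37251079 293.98423726] [436.17035235 271.85193556]
(0.6, 0, 0) [427.04964152 217.91419094] [395.15167297 218.23116268]
stage [0.52139066 0.33756814 0.035     ]
big [0.48730995 0.01253652 0.035     ]
small [0.32585868 0.45350481 0.035     ]
```

View pics/c0.png

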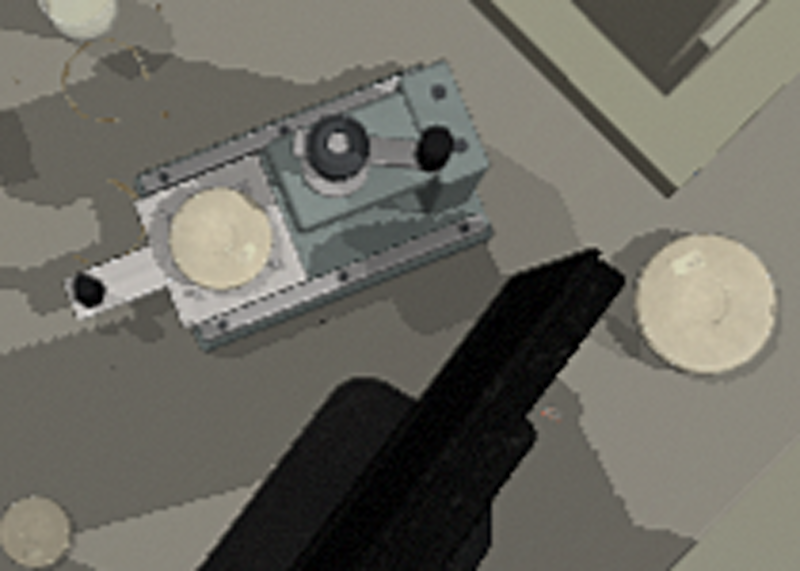

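View pics/c1.png

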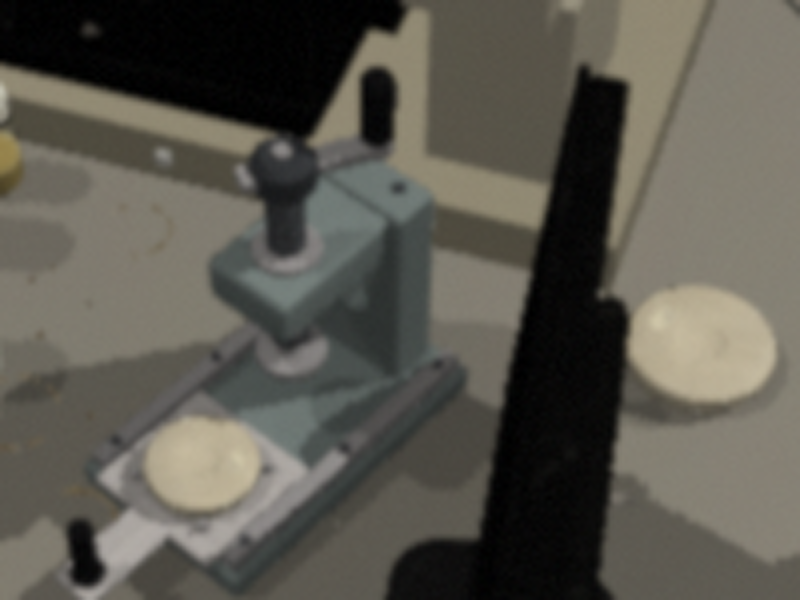

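The stage carrier at crop (220,238) is the middle-sized one: the big one is at (706,303), the small one at (35,530). The hub is a round dark knob at (337,147) and the crank grip is at (435,148), on the column's side. Next I'll check clearances for the transit.

```bash
cat >> h.py <<'E'
def tri(a,b):
    o1,d1=ray('scene',a);o2,d2=ray('top',b)
    x=np.linalg.lstsq(np.c_[d1,-d2],o2-o1,rcond=None)[0]
    p,q=o1+d1*x[0],o2+d2*x[1];return ((p+q)/2).round(3),np.linalg.norm(p-q).round(3)
E
python3 - <<'E'
from h import *
print('tower corner',tri((385,80),(433,172)),tri((408,15),(520,88)),tri((282,50),(345,92)))
for z in(.15,.25,.3,.35,.4): print(z,atz('top',(278,405),z).round(3),atz('top',(400,250),z).round(3),atz('scene',(348,412),z).round(3),atz('top',(433,172),z).round(3))
# press frame from stage: knob->spindle
k=(atz('scene',(261,300),.054)+atz('top',(262,256),.054))/2
s=np.array([.553,.2665])
print(k,s-k[:2],np.linalg.norm(s-k[:2]))
# spindle projections & grip heights
for p in [(.553,.2665,.232),(.553,.2665,.27),(.553,.2665,.29)]: print(proj('top',p),proj('scene',p))
E
```

```text
tower corner (array([0.61 , 0.072, 0.435]), np.float64(0.005)) (array([ 0.768, -0.08 ,  0.468]), np.float64(0.006)) (array([0.748, 0.24 , 0.473]), np.float64(0.01))
0.15 [0.134 0.37  0.15 ] [0.495 0.093 0.15 ] [0.131 0.386 0.15 ] [0.685 0.015 0.15 ]
0.25 [0.149 0.364 0.25 ] [0.483 0.108 0.25 ] [0.099 0.405 0.25 ] [0.659 0.035 0.25 ]
0.3 [0.157 0.361 0.3  ] [0.477 0.116 0.3  ] [0.082 0.415 0.3  ] [0.646 0.046 0.3  ]
0.35 [0.164 0.359 0.35 ] [0.471 0.123 0.35 ] [0.066 0.425 0.35 ] [0.633 0.056 0.35 ]
0.4 [0.171 0.356 0.4  ] [0.465 0.131 0.4  ] [0.05  0.435 0.4  ] [0.62  0.066 0.4  ]
[0.47850256 0.42810711 0.054     ] [ 0.07449744 -0.16160711] 0.17795146728147987
[327.82144815 218.32500306] [310.05698669 199.23282829]
[328.24564619 215.33032545] [309.49344754 186.44837735]
[328.47941812 213.67998412] [309.18386176 179.42511361]
```

```bash
python3 -m inch '[{"delta_pos":[0,0,-0.4],"twist":[0,0,0],"fingers":0.5},{"delta_pos":[0,0,-0.8],"twist":[0,0,0],"fingers":0.5},{"delta_pos":[0,0,-1],"twist":[0,0,0],"fingers":0.5},{"delta_pos":[0,0,-1],"twist":[0,0,0],"fingers":0.5}]' 30
```

```text
t: 1.33
position: [0.1499, -0.66, 0.3583]
orientation: [0.001, -0.112, 0.994, -0.005]
force: [-0.8, 0.9, 0.5]
grip_width: 0.0666
finger_force: 0.0
```

Swing in at radius 0.45 m and TCP height about 0.42 m, clear of the monitor (top about 0.29 m) and the tower.

```bash
python3 -m inch '[{"delta_pos":[0,0.4,-0.2],"twist":[0,0,0],"fingers":0.5},{"delta_pos":[0,0.75,-0.4],"twist":[0,0,0],"fingers":0.5},{"delta_pos":[0,1,-0.7],"twist":[0,0,0],"fingers":0.5},{"delta_pos":[0,1,-0.7],"twist":[0,0,0],"fingers":0.5}]' | head -2
python3 -m inch '[{"delta_pos":[0,0.4,0],"twist":[0,0,0],"fingers":0.5},{"delta_pos":[0,0.8,0],"twist":[0,0,0],"fingers":0.5},{"delta_pos":[0,1,0],"twist":[0,0,0],"fingers":0.5},{"delta_pos":[0,1,0],"twist":[0,0,0],"fingers":0.5}]' | head -2
for i in 1 2 3; do python3 -m inch '[{"delta_pos":[-0.35,0.02,0],"twist":[0,0,-0.024],"fingers":0.5},{"delta_pos":[-0.7,0.06,0],"twist":[0,0,-0.05],"fingers":0.5},{"delta_pos":[-0.94,0.1,0],"twist":[0,0,-0.067],"fingers":0.5},{"delta_pos":[-0.94,0.1,0],"twist":[0,0,-0.067],"fingers":0.5}]'|head -5; done
```

```text
t: 1.67
position: [0.1262, -0.5588, 0.4297]
t: 2.0
position: [0.1041, -0.4601, 0.4234]
t: 2.33
position: [0.1978, -0.4317, 0.4214]
orientation: [0.0, -0.218, 0.976, -0.0]
force: [0.6, -0.6, 0.2]
grip_width: 0.0439
t: 2.67
position: [0.2786, -0.3826, 0.4212]
orientation: [0.0, -0.319, 0.948, 0.0]
force: [0.2, -0.8, 0.2]
grip_width: 0.0439
t: 3.0
position: [0.3471, -0.3177, 0.4213]
orientation: [0.0, -0.417, 0.909, 0.0]
force: [0.4, -0.1, -0.2]
grip_width: 0.044
```

```bash
for i in 1 2 3 4 5; do python3 -m inch '[{"delta_pos":[-0.35,0.02,0],"twist":[0,0,-0.024],"fingers":0.5},{"delta_pos":[-0.7,0.06,0],"twist":[0,0,-0.05],"fingers":0.5},{"delta_pos":[-0.94,0.1,0],"twist":[0,0,-0.067],"fingers":0.5},{"delta_pos":[-0.94,0.1,0],"twist":[0,0,-0.067],"fingers":0.5}]'|sed -n '2p;4p'; done
python3 - <<'E'
from h import *
s=r.read_state();M=R.from_quat(np.roll(s['orientation'],-1)).as_matrix();print(M.round(3),s['qpos'])
ang=np.degrees(np.arctan2(M[1,1],M[0,1]));print('yaw y',ang, 'rel knob tool', M.T@(np.array([.4785,.428,.2])-s['position'])*10)
E
```

```text
position: [0.4007, -0.24, 0.4213]
force: [0.5, -0.5, -0.1]
position: [0.4369, -0.1528, 0.4214]
force: [-0.2, 0.2, 0.1]
position: [0.4541, -0.06, 0.4214]
force: [-0.7, -0.5, -1.0]
position: [0.4516, 0.0344, 0.4214]
force: [0.3, -0.2, 0.4]
position: [0.4295, 0.1261, 0.4215]
force: [-0.0, 0.0, 0.2]
[[ 0.333 -0.943 -0.   ]
 [-0.943 -0.333  0.   ]
 [-0.    -0.    -1.   ]] [ 7.28216289e-01 -9.75855259e-02 -1.47146824e-01 -3.57328816e-04
 -1.52103668e+00 -3.88243108e-01]
yaw y -160.52198846230235 rel knob tool [-2.68140653 -1.46878254  2.21576985]
```

```bash
python3 -m inch '[{"delta_pos":[-0.3,-0.15,0],"twist":[0,0,-0.01],"fingers":0.5},{"delta_pos":[-0.6,-0.3,0],"twist":[0,0,-0.02],"fingers":0.5},{"delta_pos":[-0.9,-0.49,0],"twist":[0,0,-0.029],"fingers":0.5},{"delta_pos":[-0.9,-0.49,0],"twist":[0,0,-0.029],"fingers":0.5}]'|sed -n '2p;4p'
python3 -m inch '[{"delta_pos":[-0.3,-0.1,0],"twist":[0,0,0],"fingers":0.5},{"delta_pos":[-0.6,-0.2,0],"twist":[0,0,0],"fingers":0.5},{"delta_pos":[-0.9,-0.35,0],"twist":[0,0,0],"fingers":0.5},{"delta_pos":[-0.9,-0.35,0],"twist":[0,0,0],"fingers":0.5}]'|sed -n '2p;4p'
cat > rel.py <<'E'
from h import *
import sys
def rel(p):
    s=r.read_state();M=R.from_quat(np.roll(s['orientation'],-1)).as_matrix()
    print('pos',s['position'].round(4) if hasattr(s['position'],'round') else s['position'],'yawy',np.degrees(np.arctan2(M[1,1],M[0,1])).round(2),'F',np.round(s['force'],1),'rel/0.1',(M.T@(np.array(p)-s['position'])*10).round(3))
if __name__=='__main__': rel([float(v) for v in sys.argv[1:4]])
E
python3 rel.py .4785 .428 .19
```

```text
position: [0.4478, 0.2286, 0.4201]
force: [0.1, -0.0, 0.0]
position: [0.4417, 0.325, 0.4199]
force: [0.7, -0.4, -1.3]
pos [0.4417 0.325  0.4199] yawy -155.53 F [ 0.7 -0.4 -1.3] rel/0.1 [-0.787 -0.765  2.297]
```

```bash
python3 -m inch '[{"delta_pos":[-0.3,-0.28,0.1],"twist":[0,0,0],"fingers":0.5},{"delta_pos":[-0.6,-0.56,0.4],"twist":[0,0,0],"fingers":0.5},{"delta_pos":[-0.79,-0.765,0.7],"twist":[0,0,0],"fingers":0.5},{"delta_pos":[-0.79,-0.765,1],"twist":[0,0,0],"fingers":0.5},{"delta_pos":[-0.79,-0.765,1],"twist":[0,0,0],"fingers":0.5}]'|sed -n '2p;4p'
python3 -m inch '[{"delta_pos":[0,0,0.4],"twist":[0,0,0],"fingers":0.5},{"delta_pos":[0,0,0.8],"twist":[0,0,0],"fingers":0.5},{"delta_pos":[0,0,1],"twist":[0,0,0],"fingers":0.5},{"delta_pos":[0,0,1],"twist":[0,0,0],"fingers":0.5}]'|sed -n '2p;4p'
python3 - <<'E'
from h import *
snap('wrist','w0')
for n,z in [('stage_knob',.074),('stage_knob',.054),('carrier_centre',.035),('spindle',.232)]:
    for d in r.spot_point(n,'wrist')[:2]: print(n,np.round(d['centre']),round(d['score'],2),atz('wrist',d['centre'],z).round(4))
E
python3 rel.py .4785 .428 .054
```

```text
position: [0.4769, 0.4241, 0.3122]
force: [-0.5, -1.7, -2.9]
position: [0.4771, 0.4225, 0.2181]
force: [-1.0, -0.4, -0.5]
stage_knob [306. 228.] 0.75 [0.4886 0.4254 0.074 ]
stage_knob [306. 228.] 0.75 [0.4874 0.4318 0.054 ]
carrier_centre [308. 118.] 0.9 [0.5264 0.3437 0.035 ]
pos [0.4788 0.4263 0.2249] yawy -155.5 F [-0.2  0.1  0. ] rel/0.1 [-0.014  0.003  1.709]
```

View pics/w0.png

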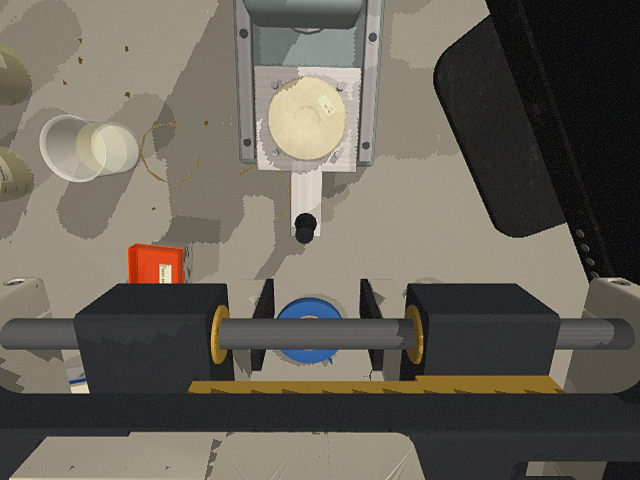

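The wrist view shows the knob at (305,228), the carrier at (307,118) and the stage upright in the image, so the yaw matches the press axis. The beaker, red box and tape lie to the left and below. Fused positions: knob about (0.486, 0.430), spindle about (0.558, 0.271). Descend and grip the knob.

```bash
python3 -m inch '[{"delta_pos":[0,-0.08,0.4],"twist":[0,0,0],"fingers":0.5},{"delta_pos":[0,-0.08,0.8],"twist":[0,0,0],"fingers":0.5},{"delta_pos":[0,-0.08,1],"twist":[0,0,0],"fingers":0.5},{"delta_pos":[0,-0.08,1],"twist":[0,0,0],"fingers":0.5}]'|sed -n '2p;4p'
python3 -m inch '[{"delta_pos":[0,0,0.2],"twist":[0,0,0],"fingers":0.5},{"delta_pos":[0,0,0.4],"twist":[0,0,0],"fingers":0.5},{"delta_pos":[0,0,0.57],"twist":[0,0,0],"fingers":0.5},{"delta_pos":[0,0,0.57],"twist":[0,0,0],"fingers":0.5}]'|sed -n '2p;4p'
python3 -m inch '[{"delta_pos":[0,0,0],"twist":[0,0,0],"fingers":0.1},{"delta_pos":[0,0,0],"twist":[0,0,0],"fingers":0.1},{"delta_pos":[0,0,0],"twist":[0,0,0],"fingers":0.1},{"delta_pos":[0,0,0],"twist":[0,0,0],"fingers":0.1},{"delta_pos":[0,0,0],"twist":[0,0,0],"fingers":0.1}]' 15
python3 rel.py .486 .430 .066
```

```text
position: [0.4836, 0.4273, 0.1183]
force: [-0.4, -0.8, -0.7]
position: [0.4847, 0.4289, 0.0642]
force: [-0.3, -1.4, 0.1]
t: 7.42
position: [0.4851, 0.4295, 0.0658]
orientation: [-0.001, 0.841, -0.541, -0.0]
force: [-8.2, -1.4, 6.4]
grip_width: 0.0161
finger_force: 5.2
pos [0.4851 0.4295 0.0658] yawy -155.47 F [-8.2 -1.4  6.4] rel/0.1 [-0.001 -0.011 -0.002]
```

```bash
python3 -m inch '[{"delta_pos":[0,0.02,0],"twist":[0,0,0],"fingers":0.1},{"delta_pos":[0,0.02,0],"twist":[0,0,0],"fingers":0.1},{"delta_pos":[0,0.02,0],"twist":[0,0,0],"fingers":0.1}]'
python3 -m inch '[{"delta_pos":[0.1,0,0],"twist":[0,0,0],"fingers":0.1},{"delta_pos":[0.2,0,0],"twist":[0,0,0],"fingers":0.1},{"delta_pos":[0.3,0,0],"twist":[0,0,0],"fingers":0.1},{"delta_pos":[0.3,0,0],"twist":[0,0,0],"fingers":0.1}]'
```

```text
t: 7.67
position: [0.4847, 0.4294, 0.0658]
orientation: [-0.002, 0.841, -0.541, 0.001]
force: [6.0, 1.6, 0.4]
grip_width: 0.0156
finger_force: 15.0
t: 8.0
position: [0.4973, 0.4, 0.0658]
orientation: [-0.001, 0.841, -0.541, 0.001]
force: [5.1, -0.3, 4.8]
grip_width: 0.0154
finger_force: 15.0
```

```bash
python3 -m inch '[{"delta_pos":[0.12,0,0],"twist":[0,0,0],"fingers":0.1},{"delta_pos":[0.24,0,0],"twist":[0,0,0],"fingers":0.1},{"delta_pos":[0.36,0,0],"twist":[0,0,0],"fingers":0.1},{"delta_pos":[0.46,0,0],"twist":[0,0,0],"fingers":0.1},{"delta_pos":[0.46,0,0],"twist":[0,0,0],"fingers":0.1}]'|sed -n '2p;4p'
python3 -m inch '[{"delta_pos":[0.03,0,0],"twist":[0,0,0],"fingers":0.1},{"delta_pos":[0.04,0,0],"twist":[0,0,0],"fingers":0.1},{"delta_pos":[0.04,0,0],"twist":[0,0,0],"fingers":0.1}]'|sed -n '2p;4p'
python3 rel.py .4847 .4294 .0658
```

```text
position: [0.5157, 0.357, 0.0658]
force: [1.7, -1.9, 8.9]
position: [0.5162, 0.3557, 0.0658]
force: [-4.2, 4.8, 9.3]
pos [0.5162 0.3557 0.0658] yawy -155.5 F [-4.2  4.8  9.3] rel/0.1 [-0.801 -0.019  0.001]
```

```bash
python3 -m inch '[{"delta_pos":[0.03,0.02,0],"twist":[0,0,0],"fingers":0.1},{"delta_pos":[0.05,0.02,0],"twist":[0,0,0],"fingers":0.1},{"delta_pos":[0.05,0.02,0],"twist":[0,0,0],"fingers":0.1},{"delta_pos":[0.05,0.02,0],"twist":[0,0,0],"fingers":0.1}]'|sed -n '2p;4p'
python3 rel.py .4847 .4294 .0658
```

```text
position: [0.5168, 0.3543, 0.0658]
force: [-6.0, 17.5, 2.0]
pos [0.5168 0.3543 0.0658] yawy -155.43 F [-6.  17.5  2. ] rel/0.1 [-0.817 -0.02   0.005]
```

The stage is home: it travelled about 81 mm and now pushes back at 18 N on the hard stop. Release, rise, and check the camera's place in the tool frame, since it matters near the monitor.

```bash
python3 -m inch '[{"delta_pos":[0,0,0],"twist":[0,0,0],"fingers":0.5},{"delta_pos":[0,0,0],"twist":[0,0,0],"fingers":0.5},{"delta_pos":[0,0,0],"twist":[0,0,0],"fingers":0.5},{"delta_pos":[0,0,0],"twist":[0,0,0],"fingers":0.5}]'|sed -n '2p;4p;5p'
for i in 1 2 3; do python3 -m inch '[{"delta_pos":[0,0,-0.3],"twist":[0,0,0],"fingers":0.5},{"delta_pos":[0,0,-0.6],"twist":[0,0,0],"fingers":0.5},{"delta_pos":[0,0,-0.9],"twist":[0,0,0],"fingers":0.5},{"delta_pos":[0,0,-0.9],"twist":[0,0,0],"fingers":0.5}]'|sed -n '2p;4p'; done
python3 - <<'E'
from h import *
snap('wrist','w1')
s=r.read_state();M=R.from_quat(np.roll(s['orientation'],-1)).as_matrix()
o,d=ray('wrist',(320,240));print('cam in tool',M.T@(o-s['position']),s['qpos'])
for n,z in [('crank_grip',.265),('spindle',.232),('home_mark',.028),('stage_knob',.054)]:
    for d in r.spot_point(n,'wrist')[:2]: print(n,np.round(d['centre']),round(d['score'],2),atz('wrist',d['centre'],z).round(4))
snap('top','t1')
for n,z in [('crank_grip',.265),('spindle',.232),('stage_knob',.054)]:
    for d in r.spot_point(n,'top')[:2]: print(n,np.round(d['centre']),round(d['score'],2),atz('top',d['centre'],z).round(4))
E
python3 rel.py .552 .2125 .33
```

```text
position: [0.5161, 0.3487, 0.0641]
force: [0.8, 0.6, -0.2]
grip_width: 0.037
position: [0.5189, 0.3512, 0.1607]
force: [1.6, 0.3, 0.7]
position: [0.5188, 0.3508, 0.251]
force: [0.4, 0.9, 1.0]
position: [0.5185, 0.3504, 0.3409]
force: [0.4, 0.9, 0.7]
cam in tool [ 0.07732279 -0.00029302 -0.13275914] [ 9.07349297e-01  2.32478779e-01  2.93830513e-02  1.00062188e-03
 -1.36219489e+00 -4.80027034e-01]
crank_grip [371.  24.] 0.97 [0.5471 0.215  0.265 ]
spindle [322. 116.] 0.94 [0.5512 0.2647 0.232 ]
home_mark [184. 205.] 0.22 [0.6711 0.4266 0.028 ]
stage_knob [317. 204.] 0.98 [0.5151 0.349  0.054 ]
crank_grip [354. 221.] 0.66 [0.5427 0.2092 0.265 ]
spindle [328. 218.] 0.97 [0.5529 0.2654 0.232 ]
pos [0.5164 0.3498 0.3336] yawy -155.48 F [ 0.1  0.5 -0.8] rel/0.1 [1.397 0.245 0.037]
```

View pics/w1.png

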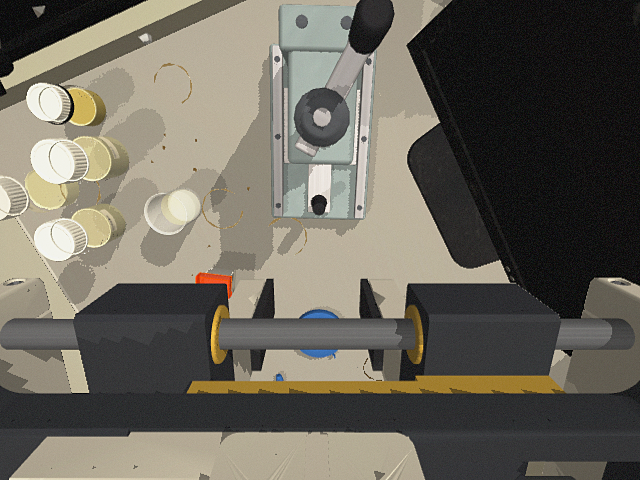

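The wrist view shows the stage home (knob (319,204)), the hub at (322,117) and the crank grip at (371,25), angled right towards the monitor. I'll turn the tool about 60° so the gripper's long side runs parallel to the monitor.

```bash
python3 -m inch '[{"delta_pos":[0.14,0.03,0],"twist":[0,0,0.035],"fingers":0.5},{"delta_pos":[0.28,0.06,0],"twist":[0,0,0.07],"fingers":0.5},{"delta_pos":[0.42,0.09,0],"twist":[0,0,0.105],"fingers":0.5},{"delta_pos":[0.56,0.12,0],"twist":[0,0,0.14],"fingers":0.5},{"delta_pos":[0.69,0.15,0],"twist":[0,0,0.167],"fingers":0.5}]'|sed -n '2p;4p'
python3 -m inch '[{"delta_pos":[0,0,0],"twist":[0,0,0.035],"fingers":0.5},{"delta_pos":[0,0,0],"twist":[0,0,0.07],"fingers":0.5},{"delta_pos":[0,0,0],"twist":[0,0,0.105],"fingers":0.5},{"delta_pos":[0,0,0],"twist":[0,0,0.14],"fingers":0.5},{"delta_pos":[0,0,0],"twist":[0,0,0.167],"fingers":0.5}]'|sed -n '2p;4p'
python3 rel.py .5463 .2114 .334
python3 - <<'E'
from h import *
r.grab_frame('wrist')
for n,z in [('crank_grip',.265),('spindle',.232)]:
    for d in r.spot_point(n,'wrist')[:1]: print(n,np.round(d['centre']),round(d['score'],2),atz('wrist',d['centre'],z).round(4))
E
```

```text
position: [0.5315, 0.2803, 0.3341]
force: [0.3, 0.9, -0.2]
position: [0.5314, 0.2809, 0.3341]
force: [0.5, 0.3, -0.2]
pos [0.5314 0.2809 0.3341] yawy 144.07 F [ 0.5  0.3 -0.2] rel/0.1 [ 0.476 -0.529  0.001]
crank_grip [228. 192.] 0.72 [0.547  0.2121 0.265 ]
spindle [285. 245.] 0.92 [0.5487 0.2654 0.232 ]
```

```bash
python3 -m inch '[{"delta_pos":[0.24,-0.26,0],"twist":[0,0,0],"fingers":0.55},{"delta_pos":[0.48,-0.53,0],"twist":[0,0,0],"fingers":0.55},{"delta_pos":[0.48,-0.53,0],"twist":[0,0,0],"fingers":0.55},{"delta_pos":[0.48,-0.53,0],"twist":[0,0,0],"fingers":0.55}]'|sed -n '2p;4p'
python3 -m inch '[{"delta_pos":[0,0,0.15],"twist":[0,0,0],"fingers":0.55},{"delta_pos":[0,0,0.3],"twist":[0,0,0],"fingers":0.55},{"delta_pos":[0,0,0.3],"twist":[0,0,0],"fingers":0.55}]'|sed -n '2p;4p'
python3 - <<'E'
from h import *
snap('scene','s2');snap('wrist','w2')
f=cv2.imread('pics/s2.png')[100:310,220:500];cv2.imwrite('pics/c2.png',cv2.resize(f,(800,600)))
E
python3 rel.py .5468 .212 .277
```

```text
position: [0.5469, 0.2097, 0.3347]
force: [-1.8, 0.4, 0.1]
position: [0.5453, 0.2113, 0.3015]
force: [0.1, 0.3, -1.9]
pos [0.5464 0.2116 0.3044] yawy 144.51 F [-0.2 -1.1 -0.1] rel/0.1 [-0.006 -0.001  0.274]
```

View pics/c2.png

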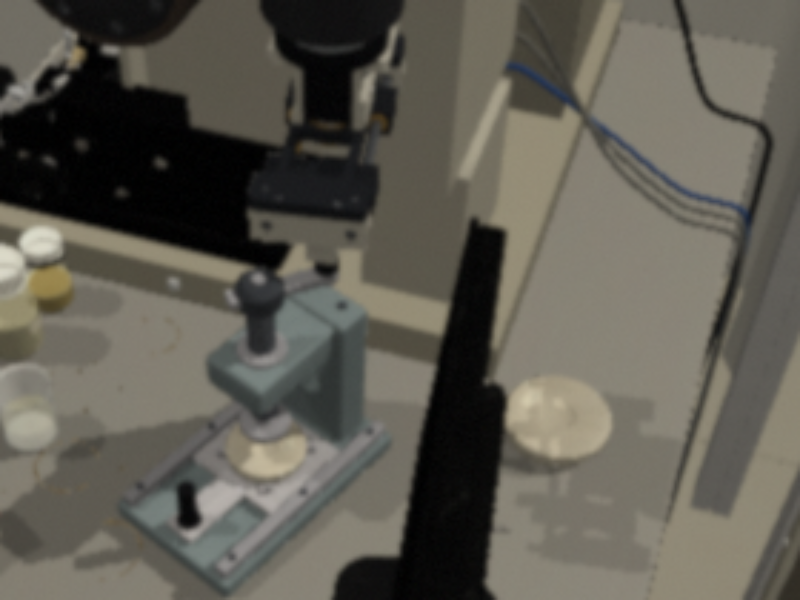

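View pics/w2.png

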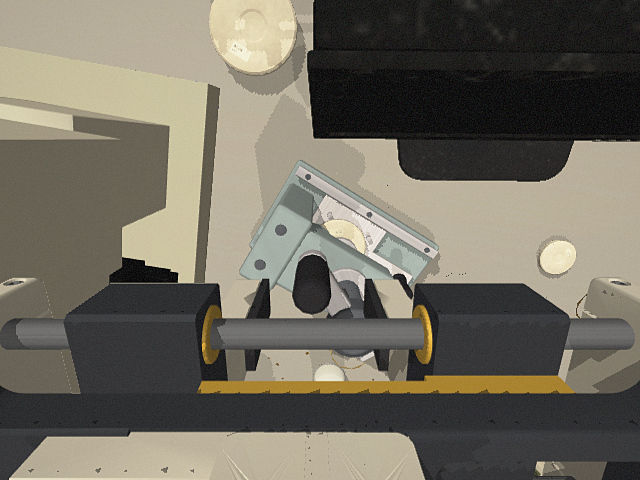

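The carrier sits under the foot (crop (265,450)). The gripper is over the crank grip, which lies between the open fingers (wrist image (312,285)), well clear of the monitor. Descend and close.

```bash
python3 -m inch '[{"delta_pos":[0,0,0.1],"twist":[0,0,0],"fingers":0.55},{"delta_pos":[0,0,0.2],"twist":[0,0,0],"fingers":0.55},{"delta_pos":[0,0,0.27],"twist":[0,0,0],"fingers":0.55},{"delta_pos":[0,0,0.27],"twist":[0,0,0],"fingers":0.55}]'|sed -n '2p;4p'
python3 -m inch '[{"delta_pos":[0,0,0],"twist":[0,0,0],"fingers":0.15},{"delta_pos":[0,0,0],"twist":[0,0,0],"fingers":0.15},{"delta_pos":[0,0,0],"twist":[0,0,0],"fingers":0.15},{"delta_pos":[0,0,0],"twist":[0,0,0],"fingers":0.15},{"delta_pos":[0,0,0],"twist":[0,0,0],"fingers":0.15}]' 20
python3 rel.py .5468 .212 .277
```

```text
position: [0.5457, 0.2109, 0.2754]
force: [-0.2, -0.6, -0.8]
t: 13.2
position: [0.5469, 0.2111, 0.278]
orientation: [0.0, -0.457, 0.889, -0.0]
force: [0.9, -1.2, -1.6]
grip_width: 0.0206
finger_force: 15.1
pos [0.5469 0.2111 0.278 ] yawy 144.4 F [ 0.9 -1.2 -1.6] rel/0.1 [-0.007  0.006  0.01 ]
```

Gripped cleanly (20.6 mm wide). The grip spins freely, so I'll keep the tool's orientation and follow a descending circle. The script below prints the offsets in tool units.

```bash
cat > circ.py <<'E'
# usage: circ.py th0 step ncalls [rows]: offsets (0.1 m units, tool frame) of each call from its own start; theta = clockwise turn since start
import sys,json,numpy as np
B0=float(open('b0').read()); th,st,n=map(float,sys.argv[1:4]); k=int(sys.argv[4]) if len(sys.argv)>4 else 5
P=lambda t:np.array([.55*np.cos(np.radians(B0+t)),.55*np.sin(np.radians(B0+t)),.3*t/360])
for i in range(int(n)):
    print(th,[[float(v) for v in (P(th+st*j)-P(th)).round(3)] for j in range(1,k+1)]); th+=st*k
E
echo 330.65 > b0; python3 circ.py 0 6 4
```

```text
0.0 [[0.026, 0.052, 0.005], [0.046, 0.106, 0.01], [0.06, 0.161, 0.015], [0.068, 0.218, 0.02], [0.071, 0.276, 0.025]]
30.0 [[-0.004, 0.057, 0.005], [-0.013, 0.114, 0.01], [-0.029, 0.17, 0.015], [-0.05, 0.223, 0.02], [-0.077, 0.274, 0.025]]
60.0 [[-0.032, 0.048, 0.005], [-0.069, 0.092, 0.01], [-0.11, 0.132, 0.015], [-0.155, 0.168, 0.02], [-0.204, 0.199, 0.025]]
90.0 [[-0.052, 0.026, 0.005], [-0.106, 0.046, 0.01], [-0.161, 0.06, 0.015], [-0.218, 0.068, 0.02], [-0.276, 0.071, 0.025]]
```

```bash
python3 -m inch '[{"delta_pos":[0.026,0.052,0.005],"twist":[0,0,0],"fingers":0.15},{"delta_pos":[0.046,0.106,0.01],"twist":[0,0,0],"fingers":0.15},{"delta_pos":[0.06,0.161,0.015],"twist":[0,0,0],"fingers":0.15},{"delta_pos":[0.068,0.218,0.02],"twist":[0,0,0],"fingers":0.15},{"delta_pos":[0.071,0.276,0.025],"twist":[0,0,0],"fingers":0.15}]'|sed -n '2p;4,6p'
python3 -m inch '[{"delta_pos":[-0.004,0.057,0.005],"twist":[0,0,0],"fingers":0.15},{"delta_pos":[-0.013,0.114,0.01],"twist":[0,0,0],"fingers":0.15},{"delta_pos":[-0.029,0.17,0.015],"twist":[0,0,0],"fingers":0.15},{"delta_pos":[-0.05,0.223,0.02],"twist":[0,0,0],"fingers":0.15},{"delta_pos":[-0.077,0.274,0.025],"twist":[0,0,0],"fingers":0.15}]'|sed -n '2p;4,6p'
```

```text
position: [0.5196, 0.222, 0.2753]
force: [3.5, 1.2, -1.1]
grip_width: 0.0203
finger_force: 20.0
position: [0.5023, 0.2443, 0.2728]
force: [5.7, 0.6, -0.9]
grip_width: 0.0201
finger_force: 20.0
```

```bash
python3 -m inch '[{"delta_pos":[-0.038,0.04,0.005],"twist":[0,0,0],"fingers":0.15},{"delta_pos":[-0.075,0.084,0.01],"twist":[0,0,0],"fingers":0.15},{"delta_pos":[-0.116,0.124,0.015],"twist":[0,0,0],"fingers":0.15},{"delta_pos":[-0.161,0.16,0.02],"twist":[0,0,0],"fingers":0.15},{"delta_pos":[-0.21,0.191,0.025],"twist":[0,0,0],"fingers":0.15}]'|sed -n '2p;4,6p'
python3 -m inch '[{"delta_pos":[-0.052,0.026,0.005],"twist":[0,0,0],"fingers":0.15},{"delta_pos":[-0.106,0.046,0.01],"twist":[0,0,0],"fingers":0.15},{"delta_pos":[-0.161,0.06,0.015],"twist":[0,0,0],"fingers":0.15},{"delta_pos":[-0.218,0.068,0.02],"twist":[0,0,0],"fingers":0.15},{"delta_pos":[-0.276,0.071,0.025],"twist":[0,0,0],"fingers":0.15}]'|sed -n '2p;4,6p'
python3 circ.py 120 6 4
```

```text
position: [0.4986, 0.2723, 0.2702]
force: [0.4, -1.6, 5.3]
grip_width: 0.0202
finger_force: 20.0
position: [0.5094, 0.2989, 0.2676]
force: [0.3, -2.3, 3.9]
grip_width: 0.0201
finger_force: 20.0
120.0 [[-0.057, -0.004, 0.005], [-0.114, -0.013, 0.01], [-0.17, -0.029, 0.015], [-0.223, -0.05, 0.02], [-0.274, -0.077, 0.025]]
150.0 [[-0.048, -0.032, 0.005], [-0.092, -0.069, 0.01], [-0.132, -0.11, 0.015], [-0.168, -0.155, 0.02], [-0.199, -0.204, 0.025]]
180.0 [[-0.026, -0.052, 0.005], [-0.046, -0.106, 0.01], [-0.06, -0.161, 0.015], [-0.068, -0.218, 0.02], [-0.071, -0.276, 0.025]]
210.0 [[0.004, -0.057, 0.005], [0.013, -0.114, 0.01], [0.029, -0.17, 0.015], [0.05, -0.223, 0.02], [0.077, -0.274, 0.025]]
```

```bash
python3 -m inch '[{"delta_pos":[-0.057,-0.004,0.005],"twist":[0,0,0],"fingers":0.15},{"delta_pos":[-0.114,-0.013,0.01],"twist":[0,0,0],"fingers":0.15},{"delta_pos":[-0.17,-0.029,0.015],"twist":[0,0,0],"fingers":0.15},{"delta_pos":[-0.223,-0.05,0.02],"twist":[0,0,0],"fingers":0.15},{"delta_pos":[-0.274,-0.077,0.025],"twist":[0,0,0],"fingers":0.15}]'|sed -n '2p;4,6p'
python3 -m inch '[{"delta_pos":[-0.048,-0.032,0.005],"twist":[0,0,0],"fingers":0.15},{"delta_pos":[-0.092,-0.069,0.01],"twist":[0,0,0],"fingers":0.15},{"delta_pos":[-0.132,-0.11,0.015],"twist":[0,0,0],"fingers":0.15},{"delta_pos":[-0.168,-0.155,0.02],"twist":[0,0,0],"fingers":0.15},{"delta_pos":[-0.199,-0.204,0.025],"twist":[0,0,0],"fingers":0.15}]'|sed -n '2p;4,6p'
python3 -m inch '[{"delta_pos":[-0.026,-0.052,0.005],"twist":[0,0,0],"fingers":0.15},{"delta_pos":[-0.046,-0.106,0.01],"twist":[0,0,0],"fingers":0.15},{"delta_pos":[-0.06,-0.161,0.015],"twist":[0,0,0],"fingers":0.15},{"delta_pos":[-0.068,-0.218,0.02],"twist":[0,0,0],"fingers":0.15},{"delta_pos":[-0.071,-0.276,0.025],"twist":[0,0,0],"fingers":0.15}]'|sed -n '2p;4,6p'
cat > an.py <<'E'
from h import *
import sys
# tangential (resisting, +) and outward radial force, polar angle about c
def an(c=(.554,.2665)):
    s=r.read_state();d=np.array(s['position'][:2])-c;a=np.arctan2(d[1],d[0]);F=np.array(s['force'])
    t=np.array([np.sin(a),-np.cos(a)]);u=d/np.linalg.norm(d)
    print('t %.2f th %.1f rad %.1f z %.4f | Ftan %.1f Frad %.1f Fz %.1f w %.4f'%(s['t'],(-96.2-np.degrees(a))%360,1e3*np.linalg.norm(d),s['position'][2],-F[:2]@t,F[:2]@u,F[2],s['grip_width']))
an()
E
python3 an.py; python3 circ.py 240 5 3 3
```

```text
position: [0.5317, 0.3165, 0.2652]
force: [-0.1, -3.4, 6.0]
grip_width: 0.0206
finger_force: 20.0
position: [0.5598, 0.3205, 0.2626]
force: [-1.3, -2.7, 6.2]
grip_width: 0.0202
finger_force: 20.0
position: [0.5861, 0.3101, 0.2601]
force: [-3.1, -2.2, 7.5]
grip_width: 0.0205
finger_force: 20.0
t 16.12 th 210.1 rad 54.2 z 0.2601 | Ftan 1.2 Frad -3.6 Fz 7.5 w 0.0205
240.0 [[0.026, -0.04, 0.004], [0.056, -0.078, 0.008], [0.089, -0.113, 0.012]]
255.0 [[0.036, -0.032, 0.004], [0.074, -0.061, 0.008], [0.115, -0.086, 0.013]]
270.0 [[0.043, -0.022, 0.004], [0.087, -0.04, 0.008], [0.133, -0.053, 0.012]]
```

```bash
python3 -m inch '[{"delta_pos":[0.004,-0.057,0.005],"twist":[0,0,0],"fingers":0.15},{"delta_pos":[0.013,-0.114,0.01],"twist":[0,0,0],"fingers":0.15},{"delta_pos":[0.029,-0.17,0.015],"twist":[0,0,0],"fingers":0.15},{"delta_pos":[0.05,-0.223,0.02],"twist":[0,0,0],"fingers":0.15},{"delta_pos":[0.077,-0.274,0.02],"twist":[0,0,0],"fingers":0.15}]'>/dev/null; python3 an.py
python3 -m inch '[{"delta_pos":[0.026,-0.04,0.004],"twist":[0,0,0],"fingers":0.15},{"delta_pos":[0.056,-0.078,0.008],"twist":[0,0,0],"fingers":0.15},{"delta_pos":[0.089,-0.113,0.012],"twist":[0,0,0],"fingers":0.15}]'>/dev/null; python3 an.py
python3 -m inch '[{"delta_pos":[0.036,-0.032,0.004],"twist":[0,0,0],"fingers":0.15},{"delta_pos":[0.074,-0.061,0.008],"twist":[0,0,0],"fingers":0.15},{"delta_pos":[0.115,-0.086,0.012],"twist":[0,0,0],"fingers":0.15}]'>/dev/null; python3 an.py
python3 -m inch '[{"delta_pos":[0.043,-0.022,0.004],"twist":[0,0,0],"fingers":0.15},{"delta_pos":[0.087,-0.04,0.008],"twist":[0,0,0],"fingers":0.15},{"delta_pos":[0.133,-0.053,0.012],"twist":[0,0,0],"fingers":0.15}]'>/dev/null; python3 an.py
python3 circ.py 285 5 6 3
```

```text
t 16.53 th 240.1 rad 54.2 z 0.2578 | Ftan 1.2 Frad -2.6 Fz 3.8 w 0.0203
t 16.78 th 255.3 rad 54.3 z 0.2566 | Ftan 1.2 Frad -2.3 Fz 4.4 w 0.0202
t 17.03 th 270.8 rad 54.5 z 0.2553 | Ftan 1.4 Frad -2.9 Fz 4.0 w 0.0202
t 17.28 th 286.1 rad 54.8 z 0.2541 | Ftan 1.3 Frad -3.1 Fz 2.1 w 0.0204
285.0 [[0.047, -0.01, 0.004], [0.095, -0.016, 0.008], [0.143, -0.017, 0.013]]
300.0 [[0.048, 0.003, 0.004], [0.095, 0.009, 0.008], [0.142, 0.02, 0.013]]
315.0 [[0.046, 0.015, 0.004], [0.09, 0.034, 0.008], [0.132, 0.056, 0.013]]
330.0 [[0.04, 0.026, 0.004], [0.078, 0.056, 0.008], [0.113, 0.089, 0.012]]
345.0 [[0.032, 0.036, 0.004], [0.061, 0.074, 0.008], [0.086, 0.115, 0.013]]
360.0 [[0.022, 0.043, 0.004], [0.04, 0.087, 0.008], [0.053, 0.133, 0.013]]
```

```bash
python3 -m inch '[{"delta_pos":[0.047,-0.01,0.004],"twist":[0,0,0],"fingers":0.15},{"delta_pos":[0.095,-0.016,0.008],"twist":[0,0,0],"fingers":0.15},{"delta_pos":[0.143,-0.017,0.012],"twist":[0,0,0],"fingers":0.15}]'>/dev/null; python3 an.py
python3 -m inch '[{"delta_pos":[0.048,0.003,0.004],"twist":[0,0,0],"fingers":0.15},{"delta_pos":[0.095,0.009,0.008],"twist":[0,0,0],"fingers":0.15},{"delta_pos":[0.142,0.02,0.012],"twist":[0,0,0],"fingers":0.15}]'>/dev/null; python3 an.py
python3 -m inch '[{"delta_pos":[0.046,0.015,0.004],"twist":[0,0,0],"fingers":0.15},{"delta_pos":[0.09,0.034,0.008],"twist":[0,0,0],"fingers":0.15},{"delta_pos":[0.132,0.056,0.012],"twist":[0,0,0],"fingers":0.15}]'>/dev/null; python3 an.py
python3 -m inch '[{"delta_pos":[0.04,0.026,0.004],"twist":[0,0,0],"fingers":0.15},{"delta_pos":[0.078,0.056,0.008],"twist":[0,0,0],"fingers":0.15},{"delta_pos":[0.113,0.089,0.012],"twist":[0,0,0],"fingers":0.15}]'>/dev/null; python3 an.py
```

```text
t 17.53 th 301.3 rad 55.0 z 0.2529 | Ftan 2.5 Frad -2.1 Fz -0.3 w 0.0206
t 17.78 th 315.7 rad 55.3 z 0.2519 | Ftan 5.3 Frad -1.8 Fz -2.7 w 0.0201
t 18.03 th 330.1 rad 55.5 z 0.2507 | Ftan 6.5 Frad -1.4 Fz -4.6 w 0.0203
t 18.28 th 344.9 rad 55.8 z 0.2495 | Ftan 6.3 Frad -2.3 Fz -4.6 w 0.0204
```

Contact shows at about 300° (tangential force rises from 1.2 N to 5–6 N), so the target is about 390°.

```bash
python3 -m inch '[{"delta_pos":[0.032,0.036,0.004],"twist":[0,0,0],"fingers":0.15},{"delta_pos":[0.061,0.074,0.008],"twist":[0,0,0],"fingers":0.15},{"delta_pos":[0.086,0.115,0.012],"twist":[0,0,0],"fingers":0.15}]'>/dev/null; python3 an.py
python3 -m inch '[{"delta_pos":[0.022,0.043,0.004],"twist":[0,0,0],"fingers":0.15},{"delta_pos":[0.04,0.087,0.008],"twist":[0,0,0],"fingers":0.15},{"delta_pos":[0.053,0.133,0.012],"twist":[0,0,0],"fingers":0.15}]'>/dev/null; python3 an.py
python3 circ.py 375 5 1 3
```

```text
t 18.53 th 359.6 rad 56.0 z 0.2483 | Ftan 6.8 Frad -2.4 Fz -5.3 w 0.0201
t 18.78 th 14.2 rad 56.1 z 0.2471 | Ftan 6.9 Frad -2.3 Fz -6.4 w 0.0206
375.0 [[0.01, 0.047, 0.004], [0.016, 0.095, 0.008], [0.017, 0.143, 0.013]]
```

```bash
python3 -m inch '[{"delta_pos":[0.01,0.047,0.004],"twist":[0,0,0],"fingers":0.15},{"delta_pos":[0.016,0.095,0.008],"twist":[0,0,0],"fingers":0.15},{"delta_pos":[0.017,0.143,0.012],"twist":[0,0,0],"fingers":0.15}]'>/dev/null; python3 an.py
python3 -m inch '[{"delta_pos":[0,0,0],"twist":[0,0,0],"fingers":0.15},{"delta_pos":[0,0,0],"twist":[0,0,0],"fingers":0.15},{"delta_pos":[0,0,0],"twist":[0,0,0],"fingers":0.15}]'>/dev/null; python3 an.py
```

```text
t 19.03 th 28.8 rad 56.1 z 0.2458 | Ftan 8.7 Frad -3.7 Fz -5.6 w 0.0205
t 19.28 th 29.3 rad 56.1 z 0.2457 | Ftan 5.1 Frad -2.6 Fz -5.2 w 0.0203
```

A tangential force of 8.7 N at 389° matches a quarter turn past contact. Open, rise clear and check.

```bash
python3 -m inch '[{"delta_pos":[0,0,0],"twist":[0,0,0],"fingers":0.5},{"delta_pos":[0,0,0],"twist":[0,0,0],"fingers":0.5},{"delta_pos":[0,0,0],"twist":[0,0,0],"fingers":0.5},{"delta_pos":[0,0,0],"twist":[0,0,0],"fingers":0.5},{"delta_pos":[0,0,0],"twist":[0,0,0],"fingers":0.5}]'|sed -n '2p;4,6p'
python3 -m inch '[{"delta_pos":[0,0,-0.2],"twist":[0,0,0],"fingers":0.5},{"delta_pos":[0,0,-0.5],"twist":[0,0,0],"fingers":0.5},{"delta_pos":[0,0,-0.9],"twist":[0,0,0],"fingers":0.5},{"delta_pos":[0,0,-1],"twist":[0,0,0],"fingers":0.5},{"delta_pos":[0,0,-1],"twist":[0,0,0],"fingers":0.5}]'|sed -n '2p;4,6p'
python3 - <<'E'
from h import *
snap('scene','s3')
f=cv2.imread('pics/s3.png')[100:310,220:500];cv2.imwrite('pics/c3.png',cv2.resize(f,(800,600)))
for n,z in [('crank_grip',.233),('carrier_centre',.035),('stage_knob',.054),('beaker',0),('tape',0),('sample_box',0)]:
    for d in r.spot_point(n,'scene')[:1]: print(n,np.round(d['centre']),round(d['score'],2),atz('scene',d['centre'],z).round(4))
E
```

```text
position: [0.5209, 0.2216, 0.2462]
force: [-0.6, 0.2, -1.0]
grip_width: 0.0429
finger_force: 0.0
position: [0.5224, 0.2223, 0.3506]
force: [0.2, -0.2, -0.2]
grip_width: 0.0436
finger_force: 0.0
crank_grip [332. 209.] 0.72 [0.5054 0.2373 0.233 ]
carrier_centre [412. 245.] 0.89 [0.4772 0.0284 0.035 ]
stage_knob [286. 276.] 0.6 [0.5122 0.3537 0.054 ]
beaker [233. 251.] 0.96 [ 0.681   0.4356 -0.    ]
tape [222. 353.] 0.92 [0.4166 0.5493 0.    ]
sample_box [208. 289.] 0.92 [0.5927 0.5286 0.    ]
```

View pics/c3.png

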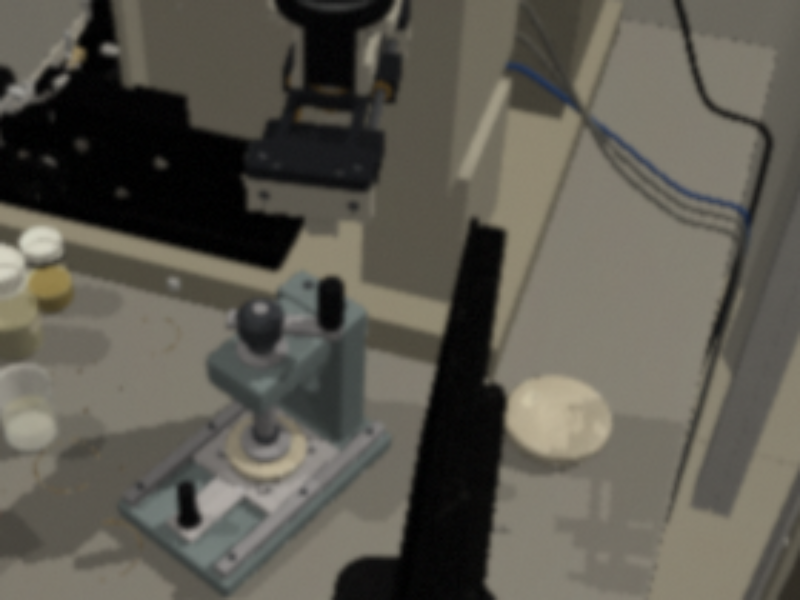

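The foot is down on the carrier (crop (265,455)), the stage is home, the gripper is clear and the bystanders haven't moved.

```bash
python3 -c "
from rig import r
print(r.job_done())"
```

```text
the job is handed in; nothing more can be done
None
```

The job is handed in; the verdict wasn't shown: the stage is home on its hard stop, the crank went about a quarter turn (roughly 90°) past the contact felt near 300°, and the carrier is left clamped with the gripper clear and the bystanders where they were.

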